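# Find the spindle's flat and hold the drive hub on it for the set screw

## Robot

A 7-joint arm with a two-finger parallel gripper is mounted at the origin on the work surface; the furniture and walls round the work are solid. World frame = base frame: x ahead of the robot, y to its left, z up, the work surface at z = 0. Lengths are in m, angles in rad, forces in N, time in s.
With the tool pointing down it reaches from about 0.425 to 0.925 m from the base axis. Payload 6.8 kg.
Tool frame: the origin (TCP) lies at the very end of the fingers, on their centre line; the grasp point (between the pads) lies 19 mm behind it; z points along the fingers, y is the line along which they close (so a half turn about z gives the same grasp; the last joint's range is limited). The gripper opens to 85 mm and grips with 20 to 120 N. Pads are 22 mm wide; open, the fingers measure 114 mm over their backs; the gripper's body (76 mm by 85 mm) begins 54 mm behind the grasp point. The pads swing forward as they close: fully open they stand 13 mm farther back than shut.
Start: joints at [1.189, 0.477, 0.022, 1.555, -0.011, 1.109, -0.083], TCP at [0.183, -0.65, 0.231] pointing down, gripper open.
Joint ranges: [-2.96, 2.96], [-0.34, 2.1], [-1.41, 1.46], [0.24, 2.44], [-1.37, 4.51], [0.17, 1.92], [-2.96, 2.96]. Speed limits (rad/s): [2.39, 2.39, 3.14, 3.14, 3.14, 3.14, 3.14].

## Interface

Orientations are given as a rotation vector (axis times angle).
In Python, from bench import get_obs, viewer, r gives the robot as it stands. The module is installed in compiled form; this text tells all that it offers.
- The arm moves only by the tool play_rows, never from a script. Its argument "commands" is a list that holds one entry, the list of rows, each a list of 5 numbers: the gripper's target within -1 to 1 (shut at 1, half-way at 0, fully open at -1), then the shift along the tool's x, y, z scaled (see below), then the turn about the tool's z scaled (see below). A call has 1 to 12 rows; each row is the pose to reach, as a shift and turn from the pose commanded when the call began, along the tool's axes at that moment; what a row does not reach only later rows make up. The controller multiplies each number of a shift by 0.2 m and each number of a turn by pi/2 rad. A row lasts 1/12 s, in which the tool goes at most 41.7 mm and 7.16 degrees, less where a joint would pass 70% of its speed; a pose out of reach is approached as far as the arm can. A call with a number of a shift or a turn outside -1 to 1 is refused whole. A call with a gripper value outside its range is refused whole. The fingers move at their own pace and stop on an object; "grip_force" is the grip in N (left out, the last holds). Time passes only in rows, so rows that repeat a pose let the fingers close. It gives the time, the measured TCP pose, the force, the opening and the grip force at its end, in the units of the state.
- get_obs(): the state, without advancing time (a new reading comes with each control period).
- viewer.grab_frame(name): name is "side" or "top" or "wrist"; returns a dict with "pixels" (384x512x3 uint8, red, green, blue), "fovy" (degrees; the focal length in pixels is half the picture's height over the tangent of half this angle, whatever the lens; pixels are square), "cx", "cy" (the principal point, pixels), "distortion" ([k1, k2, p1, p2, k3] as OpenCV has them; the pictures are not rectified), "world_to_cam" (4x4, takes a point from world to camera coordinates); the wrist camera has in their place "hand_eye" (4x4, takes a point from camera to tool coordinates, whose origin is the TCP and whose axes are the flange's). Camera axes: x right, y up, looking along -z (the intrinsics and any distortion apply to the point x, -y, -z); pixel columns grow to the right and rows downward; lengths in m; the calibration is good to about 2 mm. A picture is of the moment at which its call begins: read the wrist's pose just before it. There is no depth.
- r.hand_in(): hands the job in; it is judged then, once.
Trained networks look in a picture, given as the dict that the camera call returned (one of the last four; its "shot" number tells which), for a name from the list of things; names that differ only in an ending like _2 or _b are one class to them, and where a whole thing is asked for, a point or a joint stands for the part that bears it (a point fixed in the world has none). Each returns a list of dicts, best first, with "score" (0 to 1); they miss things now and then, are a little off and sometimes report something else, mostly with a low value. They report only what shows in the picture. A call takes as long as a camera call.
- viewer.trace(picture, thing): "pixels" (384x512 bool, what is visible of it) and "rect" ([left, top, right, bottom] in pixels, round what is visible of it).
The state is a dict: "clock": time; "joints": joint angles; "qvel": joint speeds; "tau": joint torques, N m; "tcp_pos": TCP position; "orientation": TCP orientation; "contact_force": force on the tool from outside, world axes, zero at the start; "moment": the same for the moment, N m; "grip_width": finger opening in m; "gripper_force": force on a finger pad.
Only numpy, scipy, OpenCV 4.12 (cv2) and the standard library are available. Lean on these libraries where they do the work, as an engineer would, in place of code of your own. Each camera call takes 0.05 s, during which the arm holds its last target. There are 200 camera calls.

## Task

The drive hub has come off the small green honing machine and I want to screw it back on. With your fingers grip the bare steel spindle, feel for its flats and turn it until a flat faces the slot in the splash rim; then pick up the hub, fit it over the spindle with its set screw pointing at the slot, let it slide fully down onto its seat without forcing it, and finish still gripping it there, at rest, so that I can tighten the screw through the slot. Leave the hex key, wax tin and gouge where they lie.

Things in the scene. Friction and masses are not known exactly. Their poses are not given: they have to be found in the camera images.
- honer: Bench honing machine, fixed: green housing 200 x 200 x 75 mm, control panel (red rocker, black knob) on its front. Origin: centre of its underside on the bench; x to its back (front is -x), z up. On its deck a round green splash rim, inner radius 83, outer 90 mm, top 107 mm above the bench, with one 30 mm slot at the front. In the middle a round boss, radius 21 mm, bears the bare steel spindle.
- spindle_seat (a point): Centre of the boss's flat top, 89 mm above the bench, on the spindle's axis; x to the machine's back, z up. The hub's foot comes to rest here. The spindle stands 45 mm up from it. Its angle is not measured and its flats may start facing any way; it turns endlessly, against slight friction (0.05 N m), and stays where it is left.
- spindle_top (a point): Centre of the spindle's upper end, 134 mm above the bench. Spindle: 24 mm thick, two opposite flats all along it, 16.4 mm across, each 17 mm wide; 1.5 mm end chamfer. Fingers do not slip on it: closed on the round part they stop 24 mm apart; d degrees from square to the flats (d under 47) 24 cos(47 - d) mm; within about 8 degrees they turn it square to the pads and stop 16.4 mm apart.
- key_slot (a point): Middle of the slot in the splash rim, 86.5 mm in front (-x) of the spindle axis and at the height of the seated hub's set screw.
- hub_center (a point): Loose drive hub, 200 to 330 g, standing foot down on the bench: aluminium collar 50 mm across and 34 mm high with a 37 mm spigot on top, 40 mm high in all. The point is on its axis, 20 mm above its foot; its x, y lie level, z up. Grip it by its two flat sides, 42 mm apart, facing its +y and -y, from the foot up to 34 mm. The set screw points to its -x.
- hub_foot (a point): Centre of the hub's underside, on its axis: mouth of the through bore, 25.8 mm wide with a 2 mm lead-in. Inside, the set screw's nose reaches to 8.9 mm from the axis, 12 mm above the foot, so the hub goes down only with the screw over a flat (within about 12 degrees); otherwise the nose stops on the spindle's end, with the foot about 35 mm above the seat.
- hub_screw (a point): Outer end of the hub's black 6 mm set screw, 30.9 mm from the hub's axis on its -x side and 12 mm above its foot; it stands 6 mm proud of the hub.
- hub: The same drive hub; origin at the centre of its underside, axes as for hub_center.
- hex_key: Black L-shaped hex key, 90 x 30 mm, 5 mm thick, lying on the bench; origin at the middle of its long arm. Leave it alone.
- wax_tin: Round dark green wax tin, 77 mm across, 30 mm high; origin at the centre of its underside. Leave it alone.
- gouge_a: Carving gouge with a wooden handle, 245 mm long, lying on the bench; origin under its middle. Leave it alone.

How it is judged:
By the outcome, as a careful person would: the job done as asked, in the order asked, and still so for the second after the job is handed in, while the arm keeps its last pose, push and grip.
It also fails if it takes over 72 s, if anything falls off the work surface, if the arm or the gripper's body presses on something with over 40 N, if the wrist force passes 120 N, or if a joint passes its speed limit or range.

## Working session

There is one attempt and no reset: what is moved stays moved. The work goes in short steps, Python scripts to look and compute and a tool call to move; the robot and the scene stay as the last step left them, time stands still between calls to the robot, and variables do not carry over. Pictures are saved under pics/ and viewed, at most 10 in all, crops included, and the job is handed in when it is done.

Besides the shell and the picture viewer there is one more tool, called after "Emit:" by a JSON object that holds its "method" and its "body", one argument or row to a line. play_rows: Moves the arm, as the interface text tells. Shifts and turns lie within -1 to 1; 1 stands for 0.2 m of shift or pi/2 rad of turn. Its arguments: {"type":"object","properties":{"commands":{"type":"array","items":{"type":"array","items":{"type":"array","items":{"type":"number","minimum":-1,"maximum":1}}}},"grip_force":{"type":"number"}},"required":["commands"]}

```bash
mkdir -p pics
cat > h.py <<'E'
import numpy as np, cv2
from scipy.spatial.transform import Rotation as R
from bench import get_obs, viewer, r
def K(p):
    f=p["pixels"].shape[0]/2/np.tan(np.radians(p["fovy"])/2)
    return np.array([[f,0,p["cx"]],[0,f,p["cy"]],[0,0,1]])
def cam2world(p,o=None):
    if "world_to_cam" in p: return np.linalg.inv(np.array(p["world_to_cam"]))
    T=np.eye(4);T[:3,:3]=R.from_rotvec(o["orientation"]).as_matrix();T[:3,3]=o["tcp_pos"]
    return T@np.array(p["hand_eye"])
def ray(p,uv,o=None):
    n=cv2.undistortPoints(np.array([[uv]],float),K(p),np.array(p["distortion"],float))[0,0]
    C=cam2world(p,o); d=C[:3,:3]@np.array([n[0],-n[1],-1]); return C[:3,3],d/np.linalg.norm(d)
def atz(p,uv,z,o=None):
    c,d=ray(p,uv,o); return c+d*(z-c[2])/d[2]
def proj(p,X,o=None):
    W=np.linalg.inv(cam2world(p,o)); q=(W[:3,:3]@np.atleast_2d(X).T).T+W[:3,3]
    q=q*[1,-1,-1]
    return cv2.projectPoints(q,np.zeros(3),np.zeros(3),K(p),np.array(p["distortion"],float))[0][:,0]
def tri(rays):
    A=np.zeros((3,3));b=np.zeros(3)
    for c,d in rays:
        M=np.eye(3)-np.outer(d,d);A+=M;b+=M@c
    x=np.linalg.solve(A,b); return x,[np.linalg.norm((np.eye(3)-np.outer(d,d))@(x-c)) for c,d in rays]
def grab(n):
    o=get_obs(); p=viewer.grab_frame(n); return p,o
def save(p,name): cv2.imwrite("pics/"+name,p["pixels"][:,:,::-1])
E
python3 - <<'E'
from h import *
o=get_obs();print({k:np.round(v,3).tolist() for k,v in o.items()})
ims=[]
for n in ["side","top"]:
    p,o=grab(n);ims.append(p["pixels"])
    print(n,cam2world(p,o).round(3).tolist())
    for t in ["honer","hub_center","spindle_top","hub_screw","key_slot","hex_key","wax_tin","gouge_a"]:
        for d in viewer.trace(p,t)[:2]:
            ys,xs=np.nonzero(d["pixels"]); print(t,round(d["score"],2),np.round(d["rect"]).tolist(),xs.mean().round(1),ys.mean().round(1),len(xs), atz(p,(xs.mean(),ys.mean()),0.02,o).round(3))
cv2.imwrite("pics/a.png",cv2.resize(np.hstack(ims)[:,:,::-1],(800,300),interpolation=cv2.INTER_AREA))
E
```

```text
{'clock': 0.0, 'joints': [1.189, 0.478, 0.022, 1.556, -0.012, 1.109, -0.083], 'qvel': [0.0, -0.001, -0.001, 0.0, -0.001, 0.0, -0.001], 'tau': [0.0, -59.645, 1.608, -28.12, 0.012, 0.009, -0.0], 'tcp_pos': [0.182, -0.649, 0.23], 'orientation': [-3.111, -0.428, 0.001], 'contact_force': [0.156, 0.41, 0.369], 'moment': [-0.066, 0.025, 0.002], 'gripper_force': 0.0, 'grip_width': 0.086}
side [[1.0, 0.018, -0.022, 0.482], [-0.028, 0.66, -0.75, -0.897], [0.001, 0.751, 0.661, 0.987], [0.0, 0.0, 0.0, 1.0]]
honer 0.87 [235.0, 248.0, 332.0, 334.0] 279.2 288.5 5846 [ 0.564 -0.223  0.02 ]
honer 0.59 [240.0, 210.0, 256.0, 225.0] 247.9 217.5 219 [0.48  0.055 0.02 ]
hub_center 0.74 [235.0, 246.0, 329.0, 333.0] 279.2 288.7 5912 [ 0.564 -0.223  0.02 ]
hub_center 0.61 [240.0, 211.0, 256.0, 226.0] 247.9 217.4 231 [0.48  0.055 0.02 ]
spindle_top 0.72 [236.0, 246.0, 327.0, 332.0] 279.2 288.4 5922 [ 0.564 -0.223  0.02 ]
hub_screw 0.7 [236.0, 210.0, 258.0, 227.0] 247.9 217.5 235 [0.48  0.055 0.02 ]
hub_screw 0.7 [233.0, 246.0, 328.0, 333.0] 279.3 288.6 5944 [ 0.564 -0.223  0.02 ]
key_slot 0.87 [236.0, 247.0, 
[... 589 characters left out ...]
 200.0, 287.0, 218.0] 278.3 207.8 176 [0.48  0.053 0.02 ]
spindle_top 0.81 [338.0, 130.0, 433.0, 222.0] 383.1 175.6 5801 [ 0.565 -0.244  0.02 ]
hub_screw 0.53 [269.0, 196.0, 282.0, 220.0] 277.8 207.6 219 [0.481 0.054 0.02 ]
key_slot 0.63 [337.0, 133.0, 430.0, 217.0] 383.2 175.4 5702 [ 0.566 -0.245  0.02 ]
hex_key 0.35 [198.0, 208.0, 231.0, 240.0] 214.3 222.2 658 [0.444 0.233 0.02 ]
hex_key 0.32 [334.0, 130.0, 429.0, 222.0] 383.1 175.6 5778 [ 0.565 -0.245  0.02 ]
wax_tin 0.84 [200.0, 208.0, 229.0, 241.0] 214.2 222.6 636 [0.443 0.233 0.02 ]
wax_tin 0.29 [269.0, 197.0, 287.0, 217.0] 277.1 207.9 227 [0.48  0.056 0.02 ]
gouge_a 0.68 [271.0, 198.0, 287.0, 219.0] 277.6 207.4 201 [0.481 0.055 0.02 ]
```

View pics/a.png

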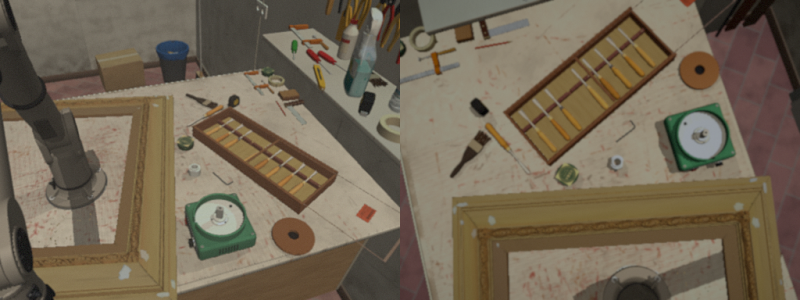

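Run:
```python
from h import *
s,o=grab("side");t,_=grab("top");w,o=grab("wrist")
print(tri([ray(s,(280,267)),ray(t,(387,171))]))
print(tri([ray(s,(247.9,217.5)),ray(t,(278,207.8))]))
print(R.from_rotvec(o["orientation"]).as_matrix().round(3),np.array(w["hand_eye"]).round(3).tolist(),w["fovy"])
a=cv2.resize(s["pixels"][195:345,220:345],None,fx=3.2,fy=3.2,interpolation=cv2.INTER_CUBIC)
b=cv2.resize(t["pixels"][120:270,255:435][:, :],None,fx=2.2,fy=3.2) if 0 else cv2.resize(t["pixels"][120:270,310:435],None,fx=3.2,fy=3.2,interpolation=cv2.INTER_CUBIC)
cv2.imwrite("pics/b.png",np.hstack([a,b])[:,:,::-1])
```

```text
(array([ 0.56084589, -0.2274731 ,  0.12130834]), [np.float64(0.0006669793496464241), np.float64(0.0006669793496467025)])
(array([0.48014161, 0.05354291, 0.02128298]), [np.float64(1.928985151412812e-05), np.float64(1.928985151417487e-05)])
[[ 0.963  0.27   0.   ]
 [ 0.27  -0.963 -0.   ]
 [-0.     0.    -1.   ]] [[0.0, 0.951, 0.309, 0.08], [1.0, -0.0, 0.001, -0.0], [0.001, 0.309, -0.951, -0.142], [0.0, 0.0, 0.0, 1.0]] 60.57256229464706
```

View pics/b.png

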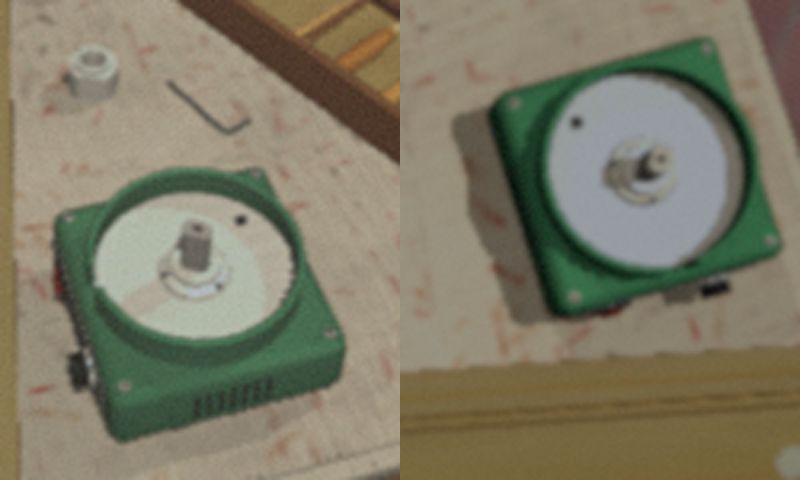

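Emit:
{"method": "play_rows", "body": {
  "commands": [
    [[-1,1,-0.65,-0.15,0],[-1,1,-0.65,-0.15,0],[-1,1,-0.65,-0.15,0],[-1,1,-0.65,-0.15,0],[-1,1,-0.65,-0.15,0],[-1,1,-0.65,-0.15,0],[-1,1,-0.65,-0.15,0]]
  ]
}}

```text
clock: 1.63
tcp_pos: [0.3469, -0.4645, 0.2626]
orientation: [-3.109, -0.446, -0.007]
contact_force: [0.2, 0.5, -0.2]
grip_width: 0.0856
gripper_force: 0.0
```

Emit:
{"method": "play_rows", "body": {
  "commands": [
    [[-1,1,-0.65,0,0],[-1,1,-0.65,0,0],[-1,1,-0.65,0,0],[-1,1,-0.65,0,0],[-1,1,-0.65,0,0],[-1,1,-0.65,0,0],[-1,1,-0.65,0,0],[-1,1,-0.65,0,0]]
  ]
}}

```text
clock: 2.3
tcp_pos: [0.4986, -0.2896, 0.2613]
orientation: [-3.111, -0.435, -0.001]
contact_force: [-0.2, -0.7, -0.2]
grip_width: 0.0853
gripper_force: 0.0
```

Run:
```python
from h import *
w,o=grab("wrist");print(o["clock"],o["tcp_pos"],o["orientation"]);save(w,"c.png")
print(proj(w,[[.56,-.23,.134],[.56,-.23,.089]],o))
print(np.round(o["joints"],2))
```

```text
2.3 [ 0.49862545 -0.28962323  0.26130849] [-3.11094287e+00 -4.35480149e-01 -6.32812073e-04]
[[202.37271093  90.65065087]
 [209.62030517  89.83405302]]
[ 0.56  0.3  -0.18  1.75  0.06  1.1  -0.93]
```

View pics/c.png

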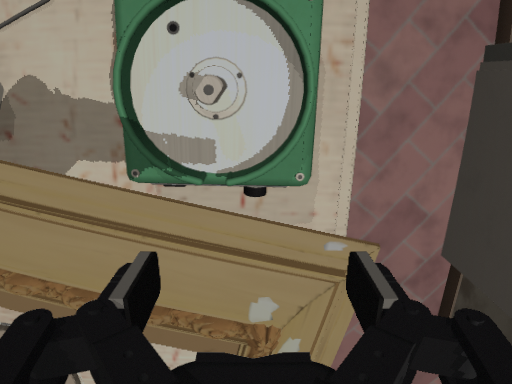

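Run:
```python
from h import *
w,o=grab("wrist")
for uv,z in [((135.5,173.5),.075),((300,177),.075),((231,179),.107),((208,90),.134)]: print(uv,atz(w,uv,z,o).round(4))
c=w["pixels"][50:125,165:265]; cv2.imwrite("pics/d.png",cv2.resize(c,None,fx=6,fy=6,interpolation=cv2.INTER_CUBIC)[:,:,::-1])
```

```text
(135.5, 173.5) [ 0.4558 -0.1753  0.075 ]
(300, 177) [ 0.4986 -0.3416  0.075 ]
(231, 179) [ 0.4865 -0.2729  0.107 ]
(208, 90) [ 0.5604 -0.2365  0.134 ]
```

View pics/d.png

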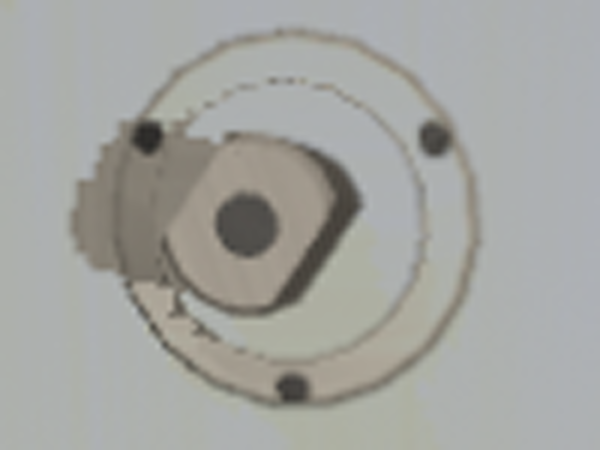

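```bash
cat >> h.py <<'E'
def go(target,yaw=None):
    "shift in units, turn in units; yaw = world yaw (deg) of tool x"
    o=get_obs(); M=R.from_rotvec(o["orientation"]).as_matrix()
    s=M.T@(np.array(target)-o["tcp_pos"])/0.2
    y0=np.degrees(np.arctan2(M[1,0],M[0,0]))
    t=None if yaw is None else -((yaw-y0+180)%360-180)/90
    print("row",s.round(4),"turn",t,"yaw0",y0.round(2),"tilt",M[:,2].round(4))
E
python3 - <<'E'
from h import *
w,o=grab("wrist")
P=[atz(w,uv,.134,o) for uv in [(192.5,89.2),(202.5,72.5),(210.8,100),(220.8,85.8),(206.2,87.5)]]
for p in P: print(p.round(4))
for a,b in((0,1),(2,3)):
    d=P[b]-P[a]; print(np.degrees(np.arctan2(d[1],d[0])))
go([.5605,-.2365,.18],15.9-33)
E
```

```text
[ 0.5571 -0.2258  0.134 ]
[ 0.5716 -0.2305  0.134 ]
[ 0.5528 -0.2418  0.134 ]
[ 0.5655 -0.2468  0.134 ]
[ 0.5613 -0.236   0.134 ]
-18.1205983714021
-21.501016451801
row [ 0.386  -0.1869  0.4057] turn 0.36267355304888 yaw0 15.54 tilt [-7.e-04 -7.e-04 -1.e+00]
```

Emit:
{"method": "play_rows", "body": {
  "commands": [
    [[-1,0.386,-0.187,0.4,0.395],[-1,0.386,-0.187,0.4,0.395],[-1,0.386,-0.187,0.4,0.395],[-1,0.386,-0.187,0.4,0.395],[-1,0.386,-0.187,0.4,0.395],[-1,0.386,-0.187,0.4,0.395],[-1,0.386,-0.187,0.4,0.395]]
  ]
}}

```text
clock: 3.03
tcp_pos: [0.5609, -0.2362, 0.1814]
orientation: [3.094, -0.54, -0.0]
contact_force: [0.0, 0.9, -0.6]
grip_width: 0.0854
gripper_force: 0.0
```

Run:
```python
from h import *
w,o=grab("wrist");print(o["tcp_pos"]);save(w,"e.png");np.savez("e.npz",**{k:np.array(v) for k,v in o.items()})
go([.561,-.2362,.108]);print(proj(w,[[.561,-.2362,.134]],o), np.round(o["joints"],2))
```

```text
[ 0.56085593 -0.23618485  0.18137137]
row [3.000e-04 3.000e-04 3.679e-01] turn None yaw0 -19.78 tilt [ 1.e-04 -8.e-04 -1.e+00]
[[253.52590273 217.51950478]] [ 0.36  0.42 -0.08  1.77  0.04  0.96 -1.66]
```

View pics/e.png

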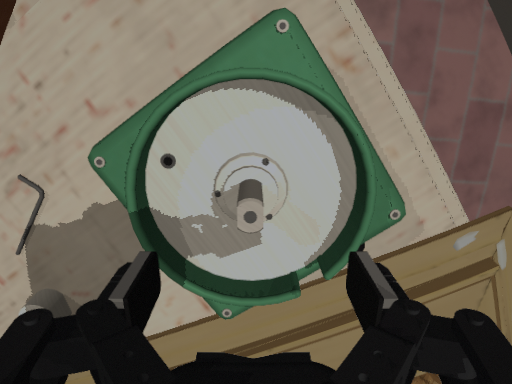

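Run:
```python
from h import *
w,o=grab("wrist")
S=[atz(w,uv,.075,o) for uv in [(99,162),(283,26),(395,214),(227,313)]]
# near hub-side order: A(front/left?),..
for s in S: print(s.round(4))
c=np.mean(S,0);print("centre",c.round(4))
for i in range(4):
    d=S[(i+1)%4]-S[i];print(np.linalg.norm(d).round(4),np.degrees(np.arctan2(d[1],d[0])).round(2))
for uv in [(312,283),(298,291),(327,274)]:
    p=atz(w,uv,.107,o);print("slot",p.round(4),np.degrees(np.arctan2(*(c-p)[[1,0]])).round(2),np.linalg.norm((p-c)[:2]))
print("spindle top",atz(w,(250,216),.134,o))
C1=np.array([0,0])
```

```text
[ 0.6233 -0.1287  0.075 ]
[ 0.6665 -0.2959  0.075 ]
[ 0.5007 -0.3392  0.075 ]
[ 0.4565 -0.1727  0.075 ]
centre [ 0.5617 -0.2341  0.075 ]
0.1727 -75.5
0.1714 -165.37
0.1722 104.87
0.1725 14.78
slot [ 0.4836 -0.2562  0.107 ] 15.79 0.08122208121569474
slot [ 0.4803 -0.2439  0.107 ] 6.86 0.08199108148420088
slot [ 0.4873 -0.2693  0.107 ] 25.3 0.08231179495197367
spindle top [ 0.56274571 -0.23433551  0.134     ]
```

Emit:
{"method": "play_rows", "body": {
  "commands": [
    [[-1,0.004,-0.006,0.2,0],[-1,0.004,-0.006,0.39,0],[-1,0.004,-0.006,0.39,0],[-1,0.004,-0.006,0.39,0],[1,0.004,-0.006,0.39,0],[1,0.004,-0.006,0.39,0],[1,0.004,-0.006,0.39,0],[1,0.004,-0.006,0.39,0],[1,0.004,-0.006,0.39,0],[1,0.004,-0.006,0.39,0],[1,0.004,-0.006,0.39,0],[1,0.004,-0.006,0.39,0]]
  ],
  "grip_force": 30
}}

```text
clock: 4.13
tcp_pos: [0.5628, -0.2349, 0.1043]
orientation: [3.093, -0.543, 0.002]
contact_force: [-2.3, -2.3, 6.3]
grip_width: 0.0157
gripper_force: 33.7
```

Run:
```python
from h import *
o=get_obs();print(o["grip_width"],o["contact_force"],o["moment"]);go([.562,-.235,.102],14.7-90)
```

```text
0.015671203449419725 [-2.28659285 -2.30836898  6.32183156] [-0.32165537  0.39954058  0.10140885]
row [-0.0034  0.0018  0.0117] turn 0.6154618127188486 yaw0 -19.91 tilt [ 7.0e-04 -1.4e-03 -1.0e+00]
```

Emit:
{"method": "play_rows", "body": {
  "commands": [
    [[1,0,0,0,0.08],[1,0,0,0,0.16],[1,0,0,0,0.24],[1,0,0,0,0.32],[1,0,0,0,0.4],[1,0,0,0,0.48],[1,0,0,0,0.55],[1,0,0,0,0.6],[1,0,0,0,0.615],[1,0,0,0,0.615],[1,0,0,0,0.615],[1,0,0,0,0.615]]
  ]
}}

```text
clock: 5.13
tcp_pos: [0.5622, -0.2355, 0.1044]
orientation: [2.486, -1.918, 0.002]
contact_force: [-4.2, -2.5, 7.0]
grip_width: 0.0163
gripper_force: 33.8
```

Run:
```python
from h import *
o=get_obs();print(o["grip_width"],o["contact_force"],o["moment"],o["joints"].round(2) if hasattr(o["joints"],"round") else o["joints"]);go([.562,-.235,.18],14.7-90)
```

```text
0.016254973602825053 [-4.19787511 -2.50553308  6.99810253] [-0.54634159  0.77186315 -0.02243843] [ 0.17  0.52  0.16  1.83 -0.11  0.8  -2.5 ]
row [-0.0017  0.0004 -0.3782] turn 9.916983824748766e-07 yaw0 -75.3 tilt [ 0.     -0.0018 -1.    ]
```

Emit:
{"method": "play_rows", "body": {
  "commands": [
    [[-1,0,0,0,0],[-1,0,0,0,0],[-1,0,0,0,0],[-1,0,0,0,0],[-1,0,0,0,0],[-1,0,0,-0.2,0],[-1,0,0,-0.4,0],[-1,0,0,-0.55,0],[-1,0,0,-0.55,0],[-1,0,0,-0.55,0]]
  ]
}}

```text
clock: 5.97
tcp_pos: [0.564, -0.234, 0.2154]
orientation: [-2.487, 1.916, -0.006]
contact_force: [-0.3, 0.5, 0.1]
grip_width: 0.0857
gripper_force: 0.0
```

Run:
```python
from h import *
w,o=grab("wrist");print(o["tcp_pos"],o["grip_width"]);save(w,"f.png");np.save("spin.npy",1)
go([.47,.04,.215],14.7)
```

```text
[ 0.56399349 -0.23400919  0.21544776] 0.0857082470317845
row [-1.4406  0.0993 -0.0077] turn -0.9988344498734951 yaw0 -75.2 tilt [ 9.e-04 -0.e+00 -1.e+00]
```

View pics/f.png

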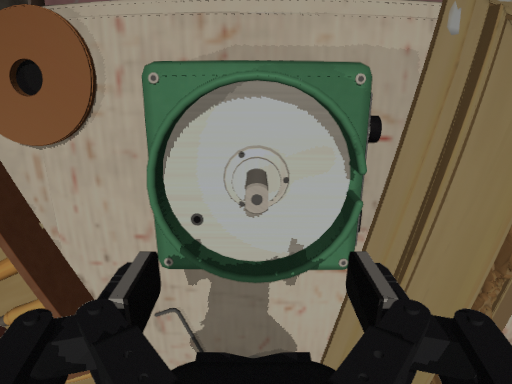

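Emit:
{"method": "play_rows", "body": {
  "commands": [
    [[-1,-1,0.07,0,-1],[-1,-1,0.07,0,-1],[-1,-1,0.07,0,-1],[-1,-1,0.07,0,-1],[-1,-1,0.07,0,-1],[-1,-1,0.07,0,-1],[-1,-1,0.07,0,-1],[-1,-1,0.07,0,-1],[-1,-1,0.07,0,-1],[-1,-1,0.07,0,-1],[-1,-1,0.07,0,-1],[-1,-1,0.07,0,-1]]
  ]
}}

```text
clock: 7.02
tcp_pos: [0.4969, -0.0437, 0.2115]
orientation: [-3.126, -0.304, 0.005]
contact_force: [0.4, -0.7, 0.0]
grip_width: 0.0856
gripper_force: 0.0
```

Run:
```python
from h import *
w,o=grab("wrist");print(o["tcp_pos"],o["grip_width"]);save(w,"g.png");np.savez("g.npz",pos=o["tcp_pos"],rot=o["orientation"])
go([.47,.04,.17],14.7); print(proj(w,[[.48,.054,.02]],o))
for d in viewer.trace(w,"hub_center")[:2]: print(d["score"],d["rect"])
```

```text
[ 0.49687305 -0.04368948  0.21145837] 0.08564403135954604
row [-0.0473 -0.4367  0.208 ] turn -0.03523885576575828 yaw0 11.53 tilt [-3.5e-03  2.0e-04 -1.0e+00]
[[158.84260545 161.76022042]]
0.84 [134.5, 133.6, 186.2, 188.0]
```

View pics/g.png

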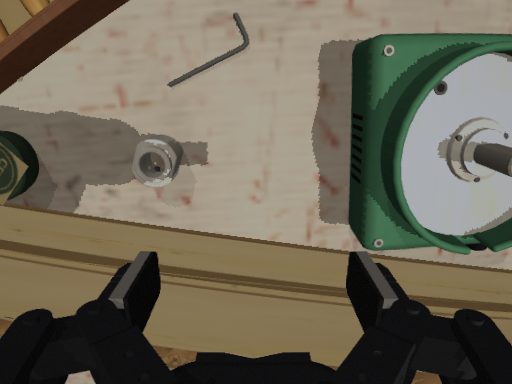

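Emit:
{"method": "play_rows", "body": {
  "commands": [
    [[-1,0.01,-0.3,0.2,-0.035],[-1,0.015,-0.497,0.4,-0.035],[-1,0.015,-0.497,0.4,-0.035],[-1,0.015,-0.497,0.4,-0.035],[-1,0.015,-0.497,0.4,-0.035]]
  ]
}}

```text
clock: 7.53
tcp_pos: [0.4801, 0.0563, 0.1309]
orientation: [-3.118, -0.381, 0.009]
contact_force: [0.3, 0.5, 0.8]
grip_width: 0.085
gripper_force: 0.0
```

Run:
```python
from h import *
w,o=grab("wrist");print(o["tcp_pos"],o["orientation"]);np.savez("i.npz",pos=o["tcp_pos"],rot=o["orientation"])
print(proj(w,[[.48,.054,.02]],o))
for d in viewer.trace(w,"hub_center")[:2]: print(d["score"],d["rect"])
u,v=map(int,proj(w,[[.48,.054,.02]],o)[0]); u0,v0=max(u-70,0),max(v-50,0)
print(u0,v0)
cv2.imwrite("pics/i.png",cv2.resize(w["pixels"][v0:v0+100,u0:u0+133],None,fx=6,fy=6,interpolation=cv2.INTER_CUBIC)[:,:,::-1])
```

```text
[0.48006319 0.0562543  0.13085055] [-3.11787717 -0.38122659  0.00892122]
[[256.25836468 187.55964481]]
0.62 [222.5, 145.7, 284.3, 221.2]
186 137
```

View pics/i.png

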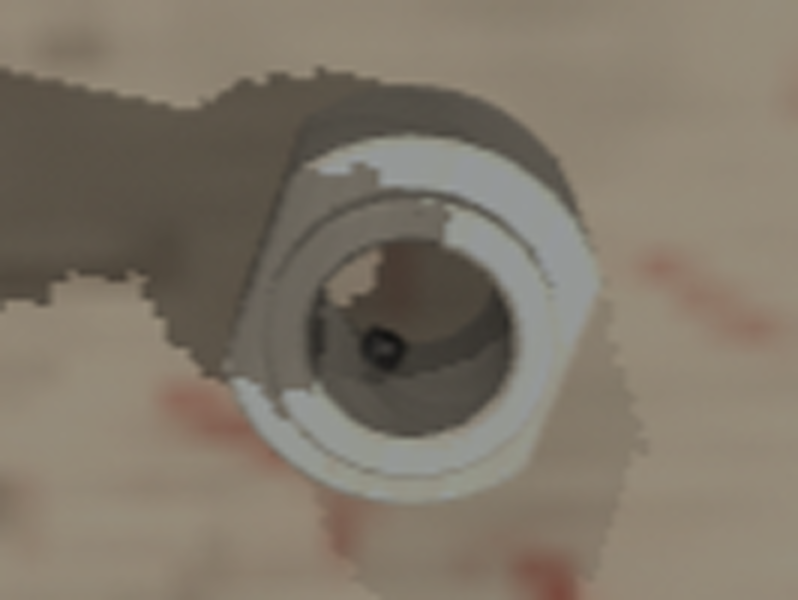

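Run:
```python
from h import *
w,o=grab("wrist")
f=lambda x,y:(186+(x+.5)/6-.5,137+(y+.5)/6-.5)
c=atz(w,f(413,336),.04,o);print("c",c)
for z in(.034,):
    P=[atz(w,f(*q),z,o) for q in [(232,380),(305,165),(525,465),(600,285)]]
    for p in P: print(p.round(4))
    ys=[]
    for a,b in((0,1),(2,3)):
        d=P[b]-P[a]; ys.append(np.degrees(np.arctan2(d[1],d[0])));n=np.array([-d[1],d[0]])/np.hypot(*d[:2]);print(ys[-1],n@(P[a][:2]-c[:2]))
g=np.load("g.npz")
og=dict(tcp_pos=g["pos"],orientation=g["rot"])
print(tri([ray(w,f(413,336),o),ray(w,(155,164),og)]))
go([c[0],c[1],.02],np.mean(ys))
```

```text
c [0.4841195  0.05336221 0.04      ]
[0.4708 0.0742 0.034 ]
[0.5009 0.0714 0.034 ]
[0.4683 0.0343 0.034 ]
[0.4945 0.0313 0.034 ]
-5.3821025888724785 0.01953833431980293
-6.457072649158112 -0.020755906873717905
(array([0.48262488, 0.05317298, 0.03735746]), [np.float64(0.0006145158274018036), np.float64(0.0006145158274017706)])
row [0.0055 0.0006 0.5676] turn 0.2179713208412055 yaw0 13.7 tilt [ 3.e-04 -5.e-04 -1.e+00]
```

Emit:
{"method": "play_rows", "body": {
  "commands": [
    [[-1,0.005,0,0.1,0.08],[-1,0.005,0,0.2,0.16],[-1,0.005,0,0.35,0.217],[-1,0.005,0,0.5,0.217],[-1,0.005,0,0.61,0.217],[-1,0.005,0,0.61,0.217],[1,0.005,0,0.61,0.217],[1,0.005,0,0.61,0.217],[1,0.005,0,0.61,0.217],[1,0.005,0,0.61,0.217],[1,0.005,0,0.61,0.217],[1,0.005,0,0.61,0.217]]
  ],
  "grip_force": 50
}}

```text
clock: 8.68
tcp_pos: [0.485, 0.0546, 0.0132]
orientation: [-3.137, 0.156, -0.005]
contact_force: [-1.1, -0.6, 7.8]
grip_width: 0.0408
gripper_force: 50.4
```

Emit:
{"method": "play_rows", "body": {
  "commands": [
    [[1,0,0,0,0],[1,0,0,0,0]]
  ]
}}

```text
clock: 8.85
tcp_pos: [0.485, 0.0546, 0.0132]
orientation: [-3.137, 0.156, -0.005]
contact_force: [-0.9, -0.5, 8.0]
grip_width: 0.0412
gripper_force: 50.4
```

Run:
```python
from h import *
o=get_obs();print(o["grip_width"],o["gripper_force"],o["contact_force"],o["moment"],np.round(o["joints"],2))
go([.562,-.235,.15],14.7)
```

```text
0.04122012707258213 50.410139671876095 [-0.87847861 -0.47141251  7.98943632] [-0.00763541  0.22176954 -0.05468068] [-0.16  0.51 -0.1   2.15  0.1   0.48 -2.01]
row [ 0.5288  1.4021 -0.6832] turn -0.22659928725166323 yaw0 -5.69 tilt [ 3.4e-03  5.0e-04 -1.0e+00]
```

Emit:
{"method": "play_rows", "body": {
  "commands": [
    [[-1,0,0,0,0],[-1,0,0,0,0],[-1,0,0,0,0],[-1,0,0,0,0],[-1,0,0,0,0],[-1,0,0,0,0]]
  ]
}}

```text
clock: 9.35
tcp_pos: [0.4835, 0.0546, 0.0113]
orientation: [3.138, -0.155, -0.0]
contact_force: [0.4, 0.8, 0.1]
grip_width: 0.0852
gripper_force: 0.0
```

Run:
```python
from h import *
o=get_obs();print(o["tcp_pos"],o["contact_force"],o["moment"],np.round(o["tau"],1),o["qvel"])
w,o=grab("wrist"); cv2.imwrite("pics/j.png",w["pixels"][:,:,::-1])
```

```text
[0.48351067 0.05458565 0.01128466] [0.38141409 0.83492294 0.12764228] [-0.00759711 -0.00832093  0.06021206] [  0.  -48.6   0.1 -14.5   0.    0.    0. ] [-1.78957196e-03  5.52875403e-04 -8.03925325e-05 -1.30623073e-03
  4.56815859e-04 -1.51424216e-03 -1.07580638e-03]
```

View pics/j.png

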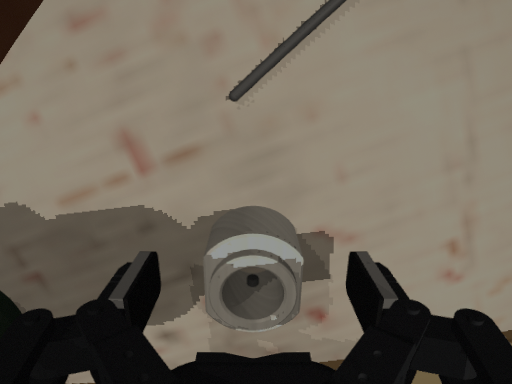

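Emit:
{"method": "play_rows", "body": {
  "commands": [
    [[-1,0,0,0.028,0],[-1,0,0,0.028,0],[1,0,0,0.028,0],[1,0,0,0.028,0],[1,0,0,0.028,0],[1,0,0,0.028,0],[1,0,0,0.028,0],[1,0,0,0.028,0],[1,0,0,0.028,0]]
  ],
  "grip_force": 50
}}

```text
clock: 10.15
tcp_pos: [0.4837, 0.0547, 0.0059]
orientation: [-3.138, 0.155, -0.001]
contact_force: [-0.4, 0.8, 3.3]
grip_width: 0.0412
gripper_force: 51.2
```

Run:
```python
from h import *
o=get_obs();print(o["grip_width"],o["gripper_force"],o["contact_force"],o["moment"])
go([.562,-.235,.19],14.7)
w,o=grab("wrist")
f=lambda x,y:(186+(x+.5)/6-.5,137+(y+.5)/6-.5)
print(atz(w,(254,291),.04,o),proj(w,[[*o["tcp_pos"][:2],.04]],o))
```

```text
0.041243326255022486 51.191684766090475 [-0.35630199  0.84242274  3.31294707] [ 0.06913908  0.15734069 -0.03445709]
row [ 0.5326  1.4027 -0.9203] turn -0.22611927128674708 yaw0 -5.65 tilt [ 4.e-04  1.e-04 -1.e+00]
[0.48712439 0.05423407 0.04      ] [[253.72116835 298.40972147]]
```

Run:
```python
from h import *
im=cv2.imread("pics/j.png",0)
print(im[236:336,256].tolist()); print(im[290,196:312].tolist())
```

```text
[148, 149, 149, 149, 149, 149, 149, 149, 149, 149, 149, 149, 146, 100, 84, 85, 86, 86, 88, 114, 147, 145, 148, 148, 148, 148, 148, 148, 139, 99, 91, 67, 68, 70, 70, 69, 66, 62, 53, 33, 19, 19, 19, 23, 25, 25, 25, 26, 26, 33, 49, 57, 59, 59, 60, 74, 76, 73, 73, 73, 73, 73, 74, 75, 75, 74, 73, 73, 73, 74, 74, 75, 74, 75, 74, 73, 74, 74, 74, 75, 76, 75, 75, 89, 106, 107, 105, 99, 98, 99, 99, 98, 99, 104, 126, 135, 120, 117, 119, 120]
[70, 69, 70, 69, 70, 70, 70, 69, 76, 92, 97, 100, 97, 95, 99, 101, 101, 101, 101, 100, 100, 100, 101, 96, 76, 70, 53, 47, 49, 50, 50, 50, 51, 51, 51, 52, 53, 55, 55, 56, 55, 54, 56, 57, 57, 57, 57, 57, 58, 58, 58, 58, 58, 57, 57, 57, 57, 59, 59, 60, 60, 59, 58, 69, 75, 76, 77, 76, 75, 75, 75, 75, 74, 74, 73, 73, 72, 71, 70, 71, 70, 69, 67, 66, 67, 64, 63, 58, 86, 87, 97, 100, 99, 100, 100, 100, 103, 105, 106, 100, 81, 83, 86, 81, 78, 102, 122, 122, 123, 123, 123, 124, 124, 124, 125, 125]
```

Emit:
{"method": "play_rows", "body": {
  "commands": [
    [[1,0,0,-0.2,0],[1,0,0,-0.4,0],[1,0,0,-0.6,0],[1,0,0,-0.8,0],[1,0,0,-0.92,0],[1,0,0,-0.92,0],[1,0,0,-0.92,0]]
  ]
}}

```text
clock: 10.78
tcp_pos: [0.4838, 0.0545, 0.1903]
orientation: [-3.137, 0.155, -0.003]
contact_force: [-0.4, -1.4, -4.1]
grip_width: 0.0414
gripper_force: 52.7
```

Run:
```python
from h import *
w,o=grab("wrist")
oj=dict(tcp_pos=np.array([.48351,.05459,.01128]),orientation=[3.138,-.155,0])
for uv in [(252,292),(252,264.5),(252,319),(219.5,291),(284,291)]:
    p=atz(w,uv,.04,oj);print((p-oj["tcp_pos"]).round(4))
# now: lifted, check same bore in current frame by profile
g=cv2.cvtColor(w["pixels"],cv2.COLOR_RGB2GRAY)
X=np.array(o["tcp_pos"])+[0,0,-.0059+.04];print(proj(w,[X],o))
print(g[236:350,253].tolist())
go([.562,-.235,.19],14.7)
```

```text
[-0.0007  0.0008  0.0287]
[ 0.0121 -0.0005  0.0287]
[-0.0143  0.0021  0.0287]
[0.001  0.0139 0.0287]
[-0.0015 -0.0122  0.0287]
[[253.70157075 298.34782204]]
[94, 92, 94, 125, 164, 164, 164, 165, 165, 165, 165, 165, 165, 165, 165, 165, 165, 165, 163, 144, 95, 95, 94, 92, 90, 96, 130, 161, 161, 163, 164, 164, 151, 111, 111, 111, 111, 104, 101, 111, 111, 112, 103, 75, 40, 22, 22, 22, 24, 24, 30, 34, 34, 34, 33, 35, 34, 46, 67, 70, 68, 67, 66, 67, 82, 83, 83, 84, 81, 67, 67, 69, 78, 77, 66, 67, 68, 73, 72, 68, 67, 66, 66, 67, 68, 68, 69, 68, 68, 66, 65, 65, 75, 90, 89, 90, 92, 92, 92, 92, 91, 91, 92, 144, 152, 111, 109, 109, 109, 109, 108, 109, 108, 108]
row [ 0.5372  1.4004 -0.0062] turn -0.22610050557134778 yaw0 -5.65 tilt [-1.3e-03 -4.0e-04 -1.0e+00]
```

Emit:
{"method": "play_rows", "body": {
  "commands": [
    [[1,0.1,0.2,0,-0.05],[1,0.2,0.4,0,-0.1],[1,0.3,0.6,0,-0.16],[1,0.4,0.8,0,-0.226],[1,0.5,1,0,-0.226],[1,0.53,1,0,-0.226],[1,0.53,1,0,-0.226]]
  ]
}}

```text
clock: 11.42
tcp_pos: [0.5689, -0.161, 0.1864]
orientation: [3.116, 0.39, -0.006]
contact_force: [0.1, 0.2, -2.9]
grip_width: 0.0414
gripper_force: 52.6
```

Run:
```python
from h import *
go([.562,-.2346,.16],14.7)
```

```text
row [-0.1237  0.3478  0.1329] turn -0.004931377603624141 yaw0 14.26 tilt [-0.0037 -0.0021 -1.    ]
```

Emit:
{"method": "play_rows", "body": {
  "commands": [
    [[1,-0.06,0.17,0,-0.005],[1,-0.124,0.348,0.05,-0.005],[1,-0.124,0.348,0.1,-0.005],[1,-0.124,0.348,0.1,-0.005],[1,-0.124,0.348,0.1,-0.005],[1,-0.124,0.348,0.1,-0.005]]
  ]
}}

```text
clock: 11.92
tcp_pos: [0.5627, -0.2265, 0.1684]
orientation: [-3.112, -0.417, 0.003]
contact_force: [0.6, -0.2, -2.2]
grip_width: 0.0412
gripper_force: 52.6
```

Run:
```python
from h import *
o=get_obs();print(o["contact_force"],o["moment"]);go([.562,-.2346,.146],14.7)
w,o=grab("wrist");save(w,"k.png")
```

```text
[ 0.57826686 -0.20372875 -2.16884194] [ 0.00809518 -0.05135517 -0.02073034]
row [-0.0137  0.0386  0.1118] turn 0.006202469506669672 yaw0 15.26 tilt [-0.0022  0.0017 -1.    ]
```

Emit:
{"method": "play_rows", "body": {
  "commands": [
    [[1,-0.014,0.039,0.05,0.006],[1,-0.014,0.039,0.05,0.006],[1,-0.014,0.039,0.05,0.006],[1,-0.014,0.039,0.05,0.006],[1,-0.014,0.039,0.05,0.006]]
  ]
}}

```text
clock: 12.38
tcp_pos: [0.5625, -0.2366, 0.1599]
orientation: [3.116, 0.399, 0.001]
contact_force: [1.1, 0.7, -3.6]
grip_width: 0.0412
gripper_force: 52.5
```

Run:
```python
from h import *
o=get_obs();print(o["contact_force"],o["moment"],o["qvel"]);go([.562,-.2346,.130],14.7)
```

```text
[ 1.14761975  0.70034483 -3.5692595 ] [ 0.0466839  -0.02384287 -0.02517976] [-0.00140469 -0.00217218  0.00043878 -0.00294942  0.00092063 -0.00136941
  0.00017818]
row [ 0.     -0.0101  0.1496] turn -0.0009837250016810609 yaw0 14.61 tilt [ 4.e-04  0.e+00 -1.e+00]
```

Emit:
{"method": "play_rows", "body": {
  "commands": [
    [[1,0,-0.01,0,0],[1,0,-0.01,0.03,0],[1,0,-0.01,0.06,0],[1,0,-0.01,0.08,0],[1,0,-0.01,0.1,0],[1,0,-0.01,0.12,0],[1,0,-0.01,0.13,0],[1,0,-0.01,0.13,0],[1,0,-0.01,0.13,0]]
  ]
}}

```text
clock: 13.13
tcp_pos: [0.5628, -0.2344, 0.1336]
orientation: [3.116, 0.4, 0.003]
contact_force: [5.6, 0.6, -6.6]
grip_width: 0.0415
gripper_force: 52.4
```

Run:
```python
from h import *
o=get_obs();print(o["contact_force"],o["moment"]);go([.562,-.2346,.115],14.7)
```

```text
[ 5.59460981  0.64475989 -6.64562658] [ 0.17398536 -1.23022225 -0.03370623]
row [-0.0044 -0.0002  0.0928] turn -0.0007440135338646946 yaw0 14.63 tilt [ 1.7e-03  1.0e-04 -1.0e+00]
```

Emit:
{"method": "play_rows", "body": {
  "commands": [
    [[1,0.01,0,0,0],[1,0.01,0,0,0],[1,0.01,0,0.02,0],[1,0.01,0,0.04,0],[1,0.01,0,0.06,0],[1,0.01,0,0.065,0],[1,0.01,0,0.065,0]]
  ]
}}

```text
clock: 13.72
tcp_pos: [0.5633, -0.2343, 0.1201]
orientation: [-3.116, -0.399, 0.002]
contact_force: [0.1, -0.2, -3.1]
grip_width: 0.0414
gripper_force: 52.7
```

Run:
```python
from h import *
o=get_obs();print(o["contact_force"],o["moment"]);go([.562,-.2346,.115],14.7)
```

```text
[ 0.13682806 -0.16461258 -3.09275031] [ 0.05888144 -0.15019837  0.00111144]
row [-0.0068 -0.0004  0.0254] turn -0.0011477170930561443 yaw0 14.6 tilt [-1.e-03  1.e-04 -1.e+00]
```

Emit:
{"method": "play_rows", "body": {
  "commands": [
    [[1,0,0,0.02,0],[1,0,0,0.04,0],[1,0,0,0.06,0],[1,0,0,0.08,0],[1,0,0,0.1,0],[1,0,0,0.105,0],[1,0,0,0.105,0],[1,0,0,0.105,0]]
  ]
}}

```text
clock: 14.38
tcp_pos: [0.5637, -0.2343, 0.0996]
orientation: [-3.116, -0.399, 0.0]
contact_force: [0.6, -0.5, -2.9]
grip_width: 0.0415
gripper_force: 52.7
```

Emit:
{"method": "play_rows", "body": {
  "commands": [
    [[1,0,0,0.005,0],[1,0,0,0.01,0],[1,0,0,0.015,0],[1,0,0,0.015,0],[1,0,0,0.015,0]]
  ]
}}

```text
clock: 14.8
tcp_pos: [0.5637, -0.2343, 0.0967]
orientation: [-3.116, -0.399, 0.0]
contact_force: [-0.2, -0.8, -2.9]
grip_width: 0.0415
gripper_force: 52.7
```

Emit:
{"method": "play_rows", "body": {
  "commands": [
    [[1,0,0,0.005,0],[1,0,0,0.008,0],[1,0,0,0.01,0],[1,0,0,0.01,0],[1,0,0,0.01,0]]
  ]
}}

```text
clock: 15.22
tcp_pos: [0.5638, -0.2343, 0.095]
orientation: [3.116, 0.399, 0.0]
contact_force: [-1.8, 0.9, 1.4]
grip_width: 0.0412
gripper_force: 53.1
```

Emit:
{"method": "play_rows", "body": {
  "commands": [
    [[1,0,0,0.004,0],[1,0,0,0.008,0],[1,0,0,0.008,0],[1,0,0,0.008,0]]
  ]
}}

```text
clock: 15.55
tcp_pos: [0.5638, -0.2343, 0.0949]
orientation: [3.116, 0.399, 0.0]
contact_force: [-6.6, 2.1, 13.9]
grip_width: 0.0413
gripper_force: 54.8
```

Emit:
{"method": "play_rows", "body": {
  "commands": [
    [[1,0,0,-0.006,0],[1,0,0,-0.006,0],[1,0,0,-0.006,0],[1,0,0,-0.006,0],[1,0,0,-0.006,0],[1,0,0,-0.006,0]]
  ]
}}

```text
clock: 16.05
tcp_pos: [0.5641, -0.2344, 0.095]
orientation: [3.116, 0.399, 0.001]
contact_force: [-2.3, -0.1, 6.9]
grip_width: 0.041
gripper_force: 53.8
```

Run:
```python
from h import *
o=get_obs();print(o["contact_force"],o["moment"],np.abs(o["qvel"]).max());go(o["tcp_pos"],14.7)
w,o=grab("wrist");s,_=grab("side")
a=s["pixels"][195:345,220:345]
cv2.imwrite("pics/l.png",np.hstack([cv2.resize(w["pixels"][130:350,156:356],(400,440)),cv2.resize(a,(367,440),interpolation=cv2.INTER_CUBIC)])[:,:,::-1])
```

```text
[-2.26994385 -0.10456821  6.90288548] [0.29831987 0.60432912 0.00102541] 0.001640204794427516
row [0. 0. 0.] turn -0.001133663775986962 yaw0 14.6 tilt [ 6.e-04 -2.e-04 -1.e+00]
```

View pics/l.png

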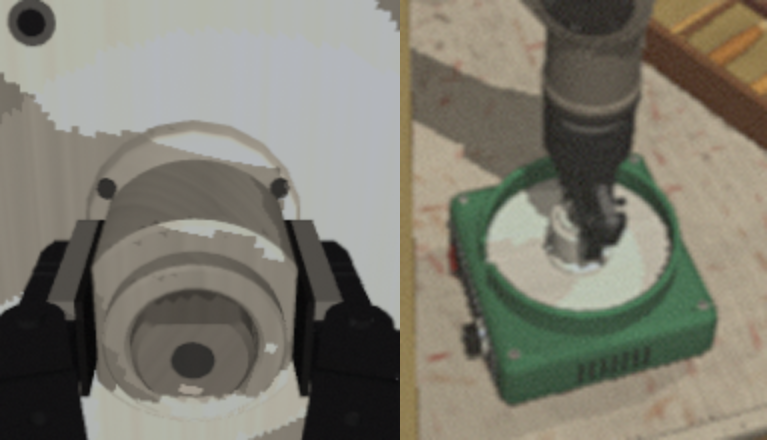

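The left view shows the hub down on its seat, with the spindle end visible in the bore and its flat facing front. The right view shows the gripper still holding it inside the rim. The height matches a full seat (TCP 95.0 mm, foot at 89 mm), the forces are light, and the arm is at rest.

```bash
python3 -c "
from bench import r
print(r.hand_in())"
```

```text
the job is handed in; nothing more can be done
None
```

The job is handed in: I turned the spindle so a flat faces the slot and slid the hub fully onto its seat, its set screw pointing at the slot; the gripper still holds it there, at rest, and I did not touch the hex key, wax tin or gouge.

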